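# Fasten the sample-tray module's service cover with a push rivet

### The job

Fasten the loose front edge of the sample-tray module's service cover: take the large push rivet that has its pin standing up from the drilled rack, put it in the hole at the cover's front edge so its collar rests flat on the cover, then push its centre pin down until it is flush with the collar, so that the rivet holds the cover down. Stop pushing as soon as the pin bottoms, do not bear down hard on the rivet or the cover, and leave the other rivets and everything else on the bench where they are.

Things in the scene. Friction and masses are not known exactly. Their poses are not given: they have to be found in the camera images.
- rivet_grip (a point): The large black push rivet with its pin up: on its axis, half-way up the standing pin (moves with the pin; z up the axis). The pin is a cylinder 9 mm across, its top 5 mm above this point. The collar's top is 5 mm, its underside 9 mm below this point. Hold it by the standing pin from above; below about 15 N the pin does not slip in the collar. Rivet about 18 g.
- rivet_seat (a point): The same rivet: centre of the collar's underside, the face that rests on the rack or on the cover (z up the axis). The collar is a disc 24 mm across, 4 mm thick; below this point a split shank 11 mm across reaches 20 mm down to a rounded end.
- rivet_pin (a joint): How far the rivet's pin is pushed into the collar, m: 0 = up, standing 10 mm above the collar; 0.010 = flush with the collar's top, its stop. It takes a steady push of about 15 N and stays where it is left; pressed on with over 25 N the rivet cracks. Going in, it spreads the shank's two legs by 5.5 mm each; once spread, the rivet no longer enters a hole.
- cover_hole (a point): Centre of the 13 mm hole at the level of the cover's upper face, 86 mm above the bench: the only hole in the white sheet cover (142 x 212 mm, 3 mm thick) of the grey sample-tray module (360 x 220 mm, round vial carousel at the back). It lies 22 mm behind the middle of the cover's front edge. x points back to the carousel, y left, z up. The flange below has a 15 mm hole in line.
- cover (a joint): Angle (rad) by which the cover is pressed down about its rear edge, 120 mm behind the hole: 0 = raised on its foam seal. It gives under 1 to 7 N, softer than the pin, until it lands on a stiff steel flange below the hole; that takes 3 to 11 mm at the hole, differs each time and cannot be seen. It springs back unless held. A rivet set with the cover landed locks below the flange, with 1 mm of play.
- rack: White plastic block 150 x 44 mm, 32 mm high, fixed to the bench; origin at the centre of its underside, x along its row of three holes 45 mm apart. The rivets stand in the holes, collars on its upper face, in any order.
- bare_rivet: Black rivet body of the same large size whose pin is missing (an open ring seen from above), in the rack; origin at the centre of its collar's underside. Not to be disturbed.
- small_rivet: A smaller black rivet in the rack: collar 16 mm across, pin 8 mm across and standing 6 mm; origin at the centre of its collar's underside. Not to be disturbed.
- pry_fork: Forked pry tool 180 mm long with a grey handle 18 mm thick, lying on the bench; x along it to the fork, origin on the bench below its shank. Not to be disturbed.
- vial0: Small glass vial with a blue cap, 12 mm across, 32 mm tall, standing on the bench; origin at the centre of its underside. Not to be disturbed.
- vial1: A second vial like it.
- solvent_bottle: Amber glass bottle 70 mm across, 150 mm tall, standing on the bench; origin at the centre of its underside. Not to be disturbed.
- septa_jar: Low clear jar 44 mm across, 40 mm tall with a white lid; origin at the centre of its underside. Not to be disturbed.

How it is judged:
On the way, in this order (a step that is already met when the one before it is completed fails the run):
1. the rivet sits in the cover's hole with its collar on the cover and its pin still up (horizontal distance between rivet_seat and cover_hole below 0.003 m and z of rivet_seat in the frame of cover_hole below 0.002 m and value of joint rivet_pin below 0.004 m), for 0.1 s.
2. the pin is pushed flush with the collar (value of joint rivet_pin above 0.0085 m), for 0.1 s.
At the end, for the whole second after the job is handed in: The large rivet is at rest in the cover's hole, let go: collar flat on the cover (within 2 mm, centred within 3 mm), pin flush within 1.5 mm, and the rivet keeps the cover held down (at least 1 mm below its raised position at the hole) (value of joint rivet_pin above 0.0085 m and horizontal distance between rivet_seat and cover_hole below 0.003 m and z of rivet_seat in the frame of cover_hole between -0.002 and 0.002 m and angle between the z axis of rivet_seat and the z axis of cover_hole, either way round below 0.12 rad and value of joint cover above 0.008 rad and linear speed of rivet below 0.02 m/s); the robot touches nothing.
It fails at once if the rivet is pressed on the cover with more than 25 N (contact force between rivet and cover above 25 N).
It fails at once if the robot bears on the cover itself with more than 25 N (contact force between any of the fingers, the arm and cover above 25 N).
It fails at once if another rivet or a thing on the bench is moved by more than 20 mm (distance of any of bare_rivet, small_rivet, pry_fork, vial0, vial1, solvent_bottle, septa_jar from where it was at the start of the episode above 0.02 m).
It also fails if it takes over 48 s, if anything falls off the work surface, if the arm or the gripper's body presses on something with over 40 N, if the wrist force passes 120 N, or if a joint passes its speed limit or range.

### The arm

A 6-joint arm with a two-finger parallel gripper is mounted at the origin on the work surface. World frame = base frame: x ahead of the robot, y to its left, z up, the work surface at z = 0. Lengths are in m, angles in rad, forces in N, time in s.
With the tool pointing down it reaches from about 0.35 to 0.775 m from the base axis. Payload 7.3 kg.
Tool frame: the origin (TCP) lies midway between the tips of the shut fingers; the grasp point (between the pads) lies robot.grasp_offset behind it (robot.grasp_offset is the distance from the TCP to the grasp point, in m); z points along the fingers, x is the direction in which the jaws open and shut, and the axes are right-handed (so a half turn about z gives the same grasp; the last joint's range is limited). The gripper opens to 92 mm and grips with 3 to 60 N. Pads are 19 mm wide; open, the fingers measure 130 mm over their backs; the gripper's body (75 mm by 190 mm) begins 47 mm behind the grasp point.
Start: joints at [1.141, 0.342, 1.524, -0, 1.275, -0.146], TCP at [0.147, 0.504, 0.202] pointing down, gripper open.
Joint ranges: [-2.53, 2.53], [-0.77, 2.02], [0.04, 2.7], [-1, 4.14], [0.28, 2.66], [-3.11, 3.11]. Speed limits (rad/s): [2.57, 2.57, 3.14, 3.14, 3.14, 3.14].

### API

Orientations are given as [roll, pitch, yaw] about the fixed x, y, z axes, in that order (R = Rz(yaw) Ry(pitch) Rx(roll)).
In Python, from cell import robot gives the robot as it stands. The module is installed in compiled form; this text tells all that it offers.
- The arm moves only by the tool move_arm, never from a script. Its argument "increments" is a list of rows, each a list of 7 numbers: the finger opening in mm, from 0 to 91.8, then the shift along the tool's x, y, z in mm, then the turn, a rotation vector about the tool's x, y, z in rad. A call has 1 to 12 rows; each row shifts and turns the pose as measured when the row begins, along the tool's axes as they then stand; what a row does not reach is not made up. A row lasts 1/8 s, in which the tool goes at most 62.5 mm and 10.7 degrees, less where a joint would pass 70% of its speed; a pose out of reach is approached as far as the arm can. A call is refused whole if a number of a shift passes 62.5 or a number of a turn 0.188, either way. A call with a gripper value outside its range is refused whole. The fingers move at their own pace and stop on an object; "newtons" is the grip in N (left out, the last holds). Time passes only in rows, so rows that do not move let the fingers close. It gives the time, the measured TCP pose, the force and the opening at its end, in the units of the state.
- robot.observe(): the state, without advancing time (a new reading comes with each control period).
- robot.read_camera(name): name is "scene" or "top"; returns a dict with "img" (480x640x3 uint8, red, green, blue), "fx", "fy", "cx", "cy" (pixels), "k1" (the pictures are not rectified: a ray, as slopes to the right and down, at radius r is drawn at 1 + k1 r^2 times it, then the intrinsics apply), "T" (4x4, takes a point from camera to world coordinates). Camera axes: x right, y down, z forward; pixel columns grow to the right and rows downward; lengths in m; the calibration is good to about 2 mm. A picture is of the moment at which its call begins. There is no depth.
- robot.hand_in(): hands the job in, once; it reports no verdict.
Trained networks look in the newest picture that a camera, given by its name, has taken for a name from the list of things; names that differ only in an ending like _2 or _b are one class to them, and where a whole thing is asked for, a point or a joint stands for the part that bears it (a point fixed in the world has none). Each returns a list of dicts, best first, with "conf" (0 to 1); they miss things now and then, are a little off and sometimes report something else, mostly with a low value. They report only what shows in the picture. A call takes as long as a camera call.
- robot.look_for(thing, camera): "rect" ([left, top, width, height] in pixels, round what is visible of it).
The state is a dict: "time": time; "qpos": joint angles; "qvel": joint speeds; "joint_efforts": joint torques, N m; "tool_pos": TCP position; "tool_rot": TCP orientation; "contact_force": force on the tool from outside, world axes, zero at the start; "torque": the same for the moment, N m; "opening": finger opening in m.
Only numpy, scipy, OpenCV 4.12 (cv2) and the standard library are available. Lean on these libraries where they do the work, as an engineer would, in place of code of your own. Each camera call takes 0.05 s, during which the arm holds its last target.

## Working session

There is one attempt and no reset: what is moved stays moved. The work goes in short steps, Python scripts to look and compute and a tool call to move; the robot and the scene stay as the last step left them, time stands still between calls to the robot, and variables do not carry over. Pictures are saved under pics/ and viewed, and the job is handed in when it is done.

Besides the shell and the picture viewer there is one more tool, called after "Call:" as a command line: name --pt "numbers of a row" for each row, then --argument value for the rest. move_arm: Moves the arm, as the interface text tells. Its arguments: {"type":"object","properties":{"increments":{"type":"array"},"newtons":{"type":"number"}},"required":["increments"]}

```bash
mkdir -p pics; cat > h.py <<'E'
from cell import robot
import numpy as np, cv2
def snap(cam,name):
    c=robot.read_camera(cam); cv2.imwrite(f'pics/{name}.png',c['img'][:,:,::-1]); return c
def ray(c,u,v):
    x=(u-c['cx'])/c['fx'];y=(v-c['cy'])/c['fy'];r=np.hypot(x,y);s=r
    for _ in range(30): s=r/(1+c['k1']*s*s)
    f=s/r if r>0 else 1
    d=np.array([x*f,y*f,1.]);T=np.array(c['T']);return T[:3,3],T[:3,:3]@d
def onz(c,u,v,z):
    o,d=ray(c,u,v);return o+d*(z-o[2])/d[2]
def proj(c,p):
    T=np.array(c['T']);q=T[:3,:3].T@(np.array(p)-T[:3,3]);x,y=q[0]/q[2],q[1]/q[2];k=1+c['k1']*(x*x+y*y)
    return c['cx']+c['fx']*x*k,c['cy']+c['fy']*y*k
def tri(c1,p1,c2,p2):
    A=[];b=[]
    for c,p in((c1,p1),(c2,p2)):
        o,d=ray(c,*p);d=d/np.linalg.norm(d);P=np.eye(3)-np.outer(d,d);A.append(P);b.append(P@o)
    return np.linalg.lstsq(np.vstack(A),np.hstack(b),rcond=None)[0]
E
python3 - <<'E'
from h import *
np.set_printoptions(precision=4,suppress=True)
for n in('scene','top'):
    c=snap(n,n+'0');print(n,c['fx'],c['k1'],np.array(c['T'])[:3])
    for t in('rivet_grip','cover','rack','bare_rivet','small_rivet'):
        print(t,[(r['rect'],round(r['conf'],2)) for r in robot.look_for(t,n)[:3]])
s=robot.observe();print(s['time'],s['tool_pos'],s['tool_rot'],s['opening'],s['contact_force'],robot.grasp_offset)
E
```

```text
scene 606.0095417106526 -0.032575047126595466 [[ 0.4003  0.7446 -0.5341  1.3338]
 [ 0.9164 -0.3262  0.232  -0.3161]
 [-0.0015 -0.5824 -0.8129  1.2896]]
rivet_grip []
cover [([309.9, 209.3, 103.3, 75.3], 0.57)]
rack [([186.3, 253.3, 26.5, 57.1], 0.93), ([222.2, 309.4, 31.0, 66.0], 0.56)]
bare_rivet [([197.2, 291.3, 5.6, 8.4], 0.65)]
small_rivet []
top 492.0390260686679 0.012637779981632314 [[ 0.0007 -0.9936  0.1126  0.4033]
 [-0.9999  0.0007  0.0127  0.0395]
 [-0.0127 -0.1126 -0.9936  1.0678]]
rivet_grip []
cover [([251.4, 170.5, 108.0, 78.5], 0.96)]
rack [([476.8, 222.3, 30.0, 74.0], 0.62)]
bare_rivet []
small_rivet [([486.8, 276.7, 9.5, 5.2], 0.45)]
0.6 [0.147  0.504  0.2018] [-3.1416 -0.0001  1.287 ] 0.09160855088786517 [ 0.1147  0.8224 -0.5078] 0.0188
```

View pics/scene0.png

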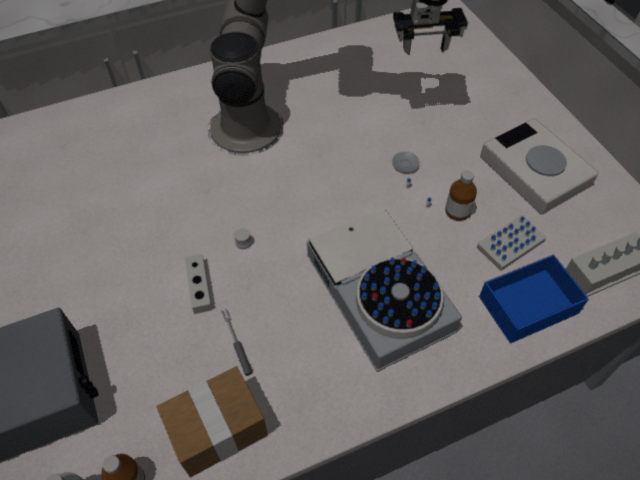

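View pics/top0.png

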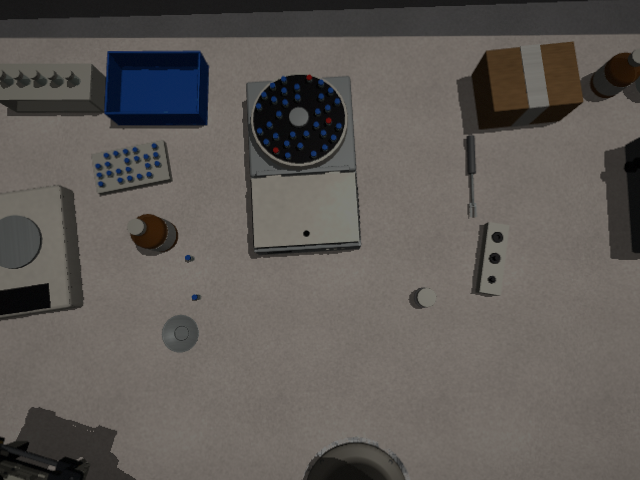

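```bash
python3 - <<'E'
import cv2,numpy as np
s=cv2.imread('pics/scene0.png');t=cv2.imread('pics/top0.png')
a=cv2.resize(s[240:320,170:230],None,fx=7,fy=7,interpolation=2)[:560]
b=cv2.resize(t[215:300,465:515],None,fx=7,fy=7,interpolation=2)[:560]
cv2.imwrite('pics/crA.png',np.hstack([a[:,:420],b[:,:350]]))
a=cv2.resize(s[200:295,300:425],None,fx=6,fy=6,interpolation=2)
cv2.imwrite('pics/crB.png',a)
a=cv2.resize(t[160:260,245:370],None,fx=6,fy=6,interpolation=2)
cv2.imwrite('pics/crC.png',a)
E
```

```text
(no output)
```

View pics/crA.png

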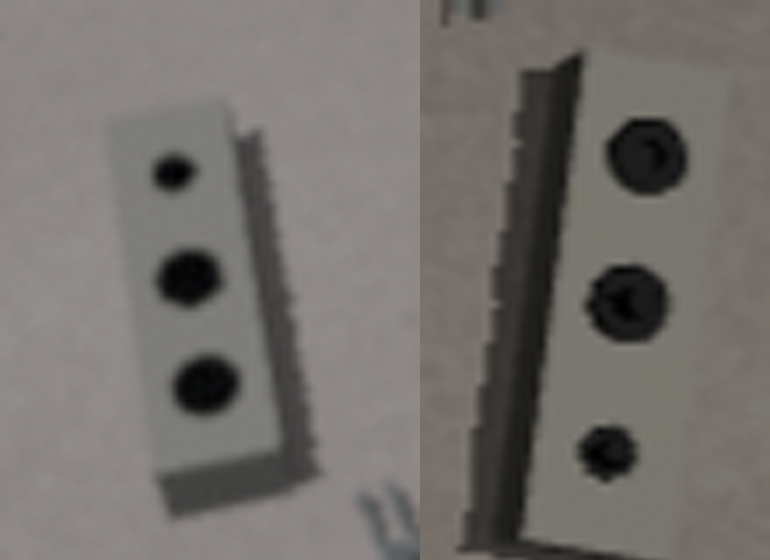

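View pics/crB.png

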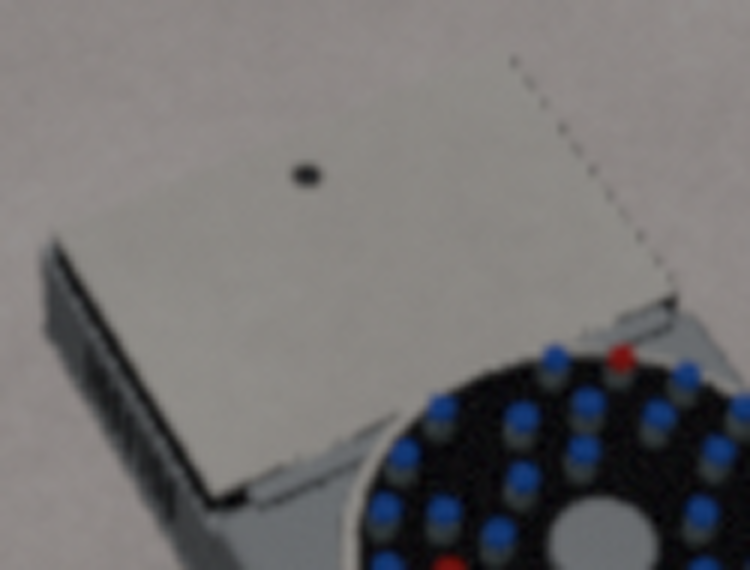

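View pics/crC.png

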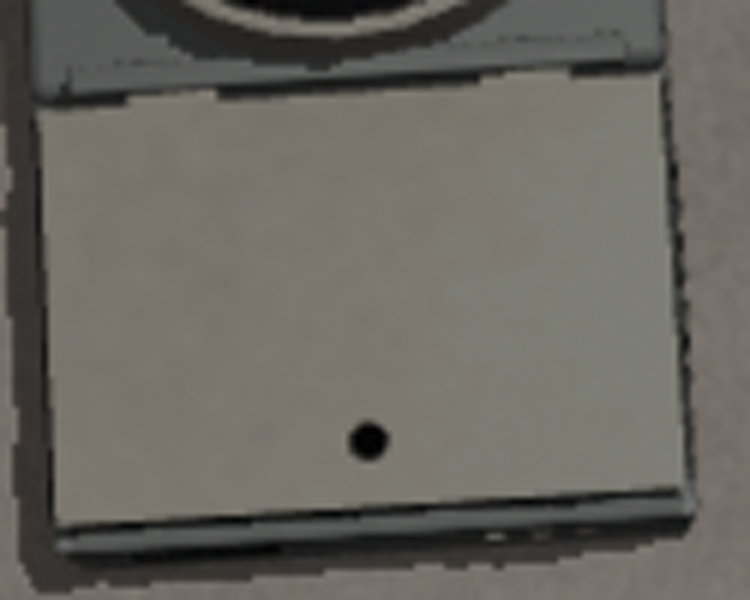

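```bash
python3 - <<'E'
import cv2,numpy as np
s=cv2.imread('pics/scene0.png');t=cv2.imread('pics/top0.png')
g=lambda i:np.clip(i.astype(float)*4,0,255).astype(np.uint8)
a=cv2.resize(g(s[255:305,182:217]),None,fx=11,fy=11,interpolation=2)
b=cv2.resize(g(t[230:285,480:510]),None,fx=10,fy=10,interpolation=2)
cv2.imwrite('pics/crD.png',np.hstack([a[:550],b[:550]]))
E
```

```text
(no output)
```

View pics/crD.png

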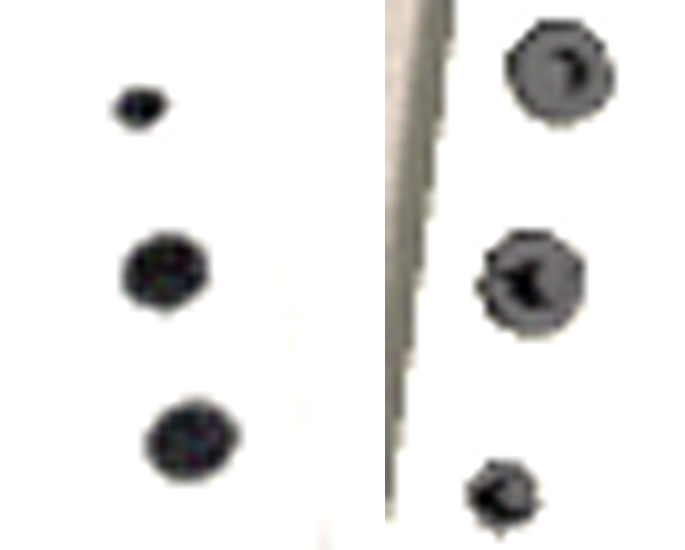

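```bash
python3 - <<'E'
from h import *
np.set_printoptions(precision=4,suppress=True)
C={}
def cents(c,box,th):
    x0,y0,x1,y1=box;g=cv2.cvtColor(c['img'],cv2.COLOR_RGB2GRAY)[y0:y1,x0:x1].astype(float)
    m=(g<th).astype(np.uint8);n,l,st,ce=cv2.connectedComponentsWithStats(m)
    out=[]
    for i in range(1,n):
        if st[i,4]<10: continue
        x,y,w,h=st[i,:4]
        if x==0 or y==0 or x+w>=x1-x0 or y+h>=y1-y0: continue
        mm=cv2.dilate((l==i).astype(np.uint8),np.ones((3,3)));bg=np.median(g)
        W=mm*np.clip(bg-g,0,60);yy,xx=np.mgrid[y0:y1,x0:x1]
        out.append(((W*xx).sum()/W.sum(),(W*yy).sum()/W.sum(),st[i,4]))
    return out
S=robot.read_camera('scene');T=robot.read_camera('top')
st=cents(S,(188,258,211,306),70);tt=cents(T,(487,226,506,290),70)
print(st,tt)
for p in tt: print('rack top',onz(T,p[0],p[1],.0345))
for p in st: print('rack scene',onz(S,p[0],p[1],.0345))
hs=cents(S,(340,222,362,238),80);ht=cents(T,(296,224,318,242),80);print(hs,ht)
for z in(.084,.086):print(onz(S,*hs[0][:2],z),onz(T,*ht[0][:2],z))
# rack axis & cover axis from top image corners
P=lambda u,v,z:onz(T,u,v,z)
ox,oy,k=245,160,6.
cs=[(57,522),(688,490),(660,70),(40,105)]
for u,v in cs: print('cover corner',P(ox+(u+.5)/k-.5,oy+(v+.5)/k-.5,.086))
E
```

```text
[(np.float64(194.36695831188882), np.float64(264.2089552238806), np.int32(22)), (np.float64(196.57152713891443), np.float64(279.26494940202394), np.int32(57)), (np.float64(198.9574514510146), np.float64(294.59677067423087), np.int32(61))] [(np.float64(496.9983515660123), np.float64(236.8672261351716), np.int32(101)), (np.float64(494.2570121051078), np.float64(257.9226454089164), np.int32(100)), (np.float64(491.4205471478463), np.float64(279.21536670547147), np.int32(47))]
rack top [ 0.5297 -0.2972  0.0345]
rack top [ 0.4853 -0.2898  0.0345]
rack top [ 0.4408 -0.2823  0.0345]
rack scene [ 0.4431 -0.2856  0.0345]
rack scene [ 0.4879 -0.2932  0.0345]
rack scene [ 0.532  -0.3003  0.0345]
[(np.float64(350.6459854014599), np.float64(228.82755474452554), np.int32(11))] [(np.float64(305.957527333894), np.float64(233.06349873843567), np.int32(36))]
[0.5324 0.0992 0.084 ] [0.5317 0.1019 0.084 ]
[0.5337 0.0985 0.086 ] [0.5315 0.1018 0.086 ]
cover corner [0.5042 0.2059 0.086 ]
cover corner [ 0.5148 -0.0053  0.086 ]
cover corner [0.6585 0.0034 0.086 ]
cover corner [0.6468 0.2143 0.086 ]
```

The middle rivet is the target. In the top picture, at (494, 258), it throws a shadow outward. The far one, at (497, 237), has its inner edge shaded, so it is the open ring. The hole shows at (306, 233) in the top picture. Moving over now.

Call:
move_arm --pt "40 0 0 -50 0 0 -0.117" --pt "40 -25 42.6 0 0 0 0" --pt "40 -25 42.6 0 0 0 0" --pt "40 -25 42.6 0 0 0 0" --pt "40 -25 42.6 0 0 0 0" --pt "40 -25 42.6 0 0 0 0" --pt "40 -25 42.6 0 0 0 0" --pt "40 -25 42.6 0 0 0 0" --pt "40 -25 42.6 0 0 0 0" --newtons 10

```text
time: 1.82
tool_pos: [0.4585, 0.2467, 0.2544]
tool_rot: [3.139, -0.003, 1.415]
contact_force: [0.1, 0.1, 0.0]
opening: 0.0403
```

Call:
move_arm --pt "40 -58.5 12.3 0 0 0 0" --pt "40 -58.5 12.3 0 0 0 0" --pt "40 -58.5 12.3 0 0 0 0" --pt "40 -58.5 12.3 0 0 0 0" --pt "40 -58.5 12.3 0 0 0 0" --pt "40 -58.5 12.3 0 0 0 0" --pt "40 -58.5 12.3 0 0 0 0" --pt "40 -58.5 12.3 0 0 0 0" --pt "40 -58.5 12.3 0 0 0 0"

```text
time: 2.95
tool_pos: [0.4884, -0.3073, 0.2536]
tool_rot: [3.134, -0.003, 1.416]
contact_force: [1.7, 1.0, 0.2]
opening: 0.0399
```

```bash
cat > cor.py <<'E'
from h import *
import sys
from scipy.spatial.transform import Rotation as R
def cor(target,yaw,s=None):
    s=s or robot.observe();M=R.from_euler('xyz',s['tool_rot']);G=R.from_euler('xyz',[np.pi,0,yaw])
    d=M.inv().apply(np.array(target)-s['tool_pos'])*1000;w=(M.inv()*G).as_rotvec()
    print('pos',np.round(s['tool_pos'],4),'rot',np.round(s['tool_rot'],3),'shift',d.round(1),'turn',w.round(4),'F',np.round(s['contact_force'],1),'op',round(s['opening'],4),'t',round(s['time'],2))
if __name__=='__main__': cor([float(v) for v in sys.argv[1:4]],float(sys.argv[4]))
E
python3 cor.py 0.4865 -0.2915 0.12 1.404
```

```text
pos [ 0.4884 -0.3073  0.2536] rot [ 3.134e+00 -3.000e-03  1.416e+00] shift [ 14.9  -5.3 133.6] turn [ 0.0072 -0.0029  0.0122] F [1.7 1.  0.2] op 0.0399 t 2.95
```

Call:
move_arm --pt "40 14.9 -5.3 30 0.007 -0.003 0.012" --pt "40 0 0 50 0 0 0" --pt "40 0 0 50 0 0 0" --pt "40 0 0 0 0 0 0"

```text
time: 3.45
tool_pos: [0.4853, -0.2981, 0.1202]
tool_rot: [3.14, 0.002, 1.396]
contact_force: [-1.3, -0.5, 0.4]
opening: 0.0402
```

```bash
python3 - <<'E'
from h import *
from cor import cor
a=snap('scene','s1');b=snap('top','t1')
cor([.4865,-.2915,.045],1.404)
p=robot.observe()['tool_pos']
ims=[]
for c in(a,b):
    u,v=proj(c,p);print(u,v)
    x0,y0=int(u)-35,int(v)-40
    im=np.clip(c['img'][y0:y0+80,x0:x0+70,::-1].astype(float)*2,0,255).astype(np.uint8)
    im=cv2.resize(im,None,fx=5.5,fy=5.5,interpolation=2)
    cv2.drawMarker(im,(int((u-x0+.5)*5.5),int((v-y0+.5)*5.5)),(0,0,255),0,15);ims.append(im)
cv2.imwrite('pics/c1.png',np.hstack(ims))
E
```

```text
pos [ 0.4879 -0.3001  0.1246] rot [3.132 0.007 1.396] shift [ 8.7 -3.7 79.6] turn [ 0.0099  0.0066 -0.008 ] F [-0.5 -1.5 -0.2] op 0.0398 t 3.55
186.90970443559263 259.65792033879217
514.5827778493408 252.8264816266763
```

View pics/c1.png

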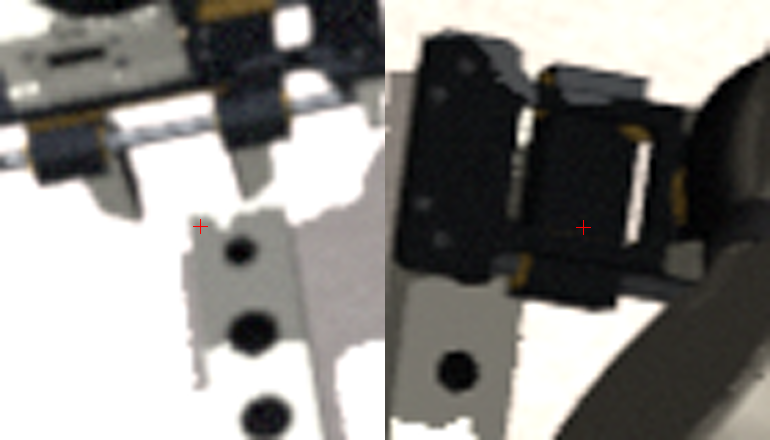

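```bash
python3 - <<'E'
from h import *
np.set_printoptions(precision=4,suppress=True)
for i in range(6):
    s=robot.observe();print(round(s['time'],3),s['tool_pos'],s['tool_rot'],s['contact_force'],s['qvel'].max() if hasattr(s['qvel'],'max') else max(s['qvel']))
    a=robot.read_camera('scene')
cv2.imwrite('pics/s2.png',a['img'][:,:,::-1])
s=robot.observe();print(s['tool_pos'])
p=np.array(s['tool_pos'])
for q in (p,p+[0,0,-.0045]):
  print(proj(a,q))
u,v=proj(a,p);x0,y0=int(u)-30,int(v)-30
im=cv2.resize(np.clip(a['img'][y0:y0+60,x0:x0+60,::-1]*1.8,0,255).astype(np.uint8),None,fx=9,fy=9,interpolation=2)
from scipy.spatial.transform import Rotation as R
M=R.from_euler('xyz',s['tool_rot']).as_matrix()
for sx in(-1,0,1):
  for sy in(-1,1):
    U,V=proj(a,p+M@[sx*.020,sy*.0095,0]);cv2.drawMarker(im,(int((U-x0+.5)*9),int((V-y0+.5)*9)),(0,0,255),0,12)
cv2.imwrite('pics/c2.png',im)
E
```

```text
3.55 [ 0.4879 -0.3001  0.1246] [3.1317 0.0065 1.396 ] [-0.4535 -1.5075 -0.2337] 0.0022709165667202675
3.6 [ 0.4885 -0.3004  0.1256] [3.1297 0.0076 1.396 ] [-0.7547 -0.7222  0.7708] 0.0020798752861971733
3.65 [ 0.4887 -0.3005  0.1259] [3.1289 0.0081 1.3961] [ 0.5667 -0.6419  1.1012] 0.0035369910701024605
3.7 [ 0.4886 -0.3005  0.1259] [3.1288 0.0082 1.396 ] [ 0.3134  0.161  -0.1242] 0.011670211779814789
3.75 [ 0.4884 -0.3003  0.1257] [3.1291 0.0079 1.3961] [ 0.0469 -0.4246  0.0855] 0.01301588608759091
3.8 [ 0.4882 -0.3002  0.1253] [3.1296 0.0076 1.3961] [-0.5062 -0.9723  0.4067] 0.01231802661415082
[ 0.488  -0.3     0.1249]
(np.float64(186.9058899244922), np.float64(259.6001656938684))
(np.float64(187.26963237824774), np.float64(260.6793248327674))
```

View pics/c2.png

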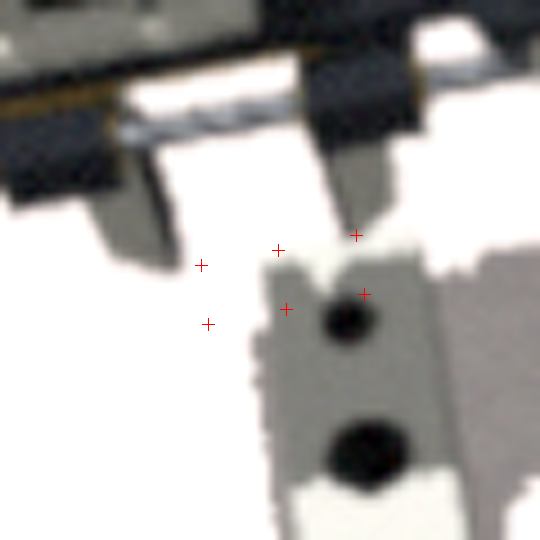

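Call:
move_arm --pt "40 9.5 -3 20 0.01 0.007 -0.008" --pt "40 0 0 20 0 0 0" --pt "40 0 0 15 0 0 0" --pt "40 0 0 5 0 0 0" --pt "40 0 0 0 0 0 0"

```text
time: 4.47
tool_pos: [0.4865, -0.288, 0.061]
tool_rot: [-3.141, -0.001, 1.406]
contact_force: [-0.5, 0.7, 0.5]
opening: 0.0402
```

```bash
cat > look.py <<'E'
from h import *
import sys
from cor import cor
from scipy.spatial.transform import Rotation as R
name=sys.argv[1];tg=[float(v) for v in sys.argv[2:5]];yaw=float(sys.argv[5]);sc=float(sys.argv[6]) if len(sys.argv)>6 else 1.8
cor(tg,yaw)
s=robot.observe();a=snap('scene',name+'_full');cor(tg,yaw)
p=np.array(s['tool_pos']);u,v=proj(a,p);x0,y0=int(u)-30,int(v)-30
im=cv2.resize(np.clip(a['img'][y0:y0+60,x0:x0+60,::-1]*sc,0,255).astype(np.uint8),None,fx=9,fy=9,interpolation=2)
cv2.drawMarker(im,(int((u-x0+.5)*9),int((v-y0+.5)*9)),(0,0,255),0,12)
cv2.imwrite(f'pics/{name}.png',im)
E
python3 look.py c3 .4862 -.2905 .038 1.404
```

```text
pos [ 0.4865 -0.288   0.061 ] rot [-3.141e+00 -1.000e-03  1.406e+00] shift [-2.5  0.1 23. ] turn [-0.0007 -0.0013  0.0017] F [-0.5  0.7  0.5] op 0.0402 t 4.47
pos [ 0.4866 -0.2881  0.0613] rot [-3.141e+00 -1.000e-03  1.406e+00] shift [-2.4 -0.  23.3] turn [-0.0002 -0.0011  0.0016] F [ 0.6 -0.  -0.5] op 0.04 t 4.53
```

View pics/c3.png

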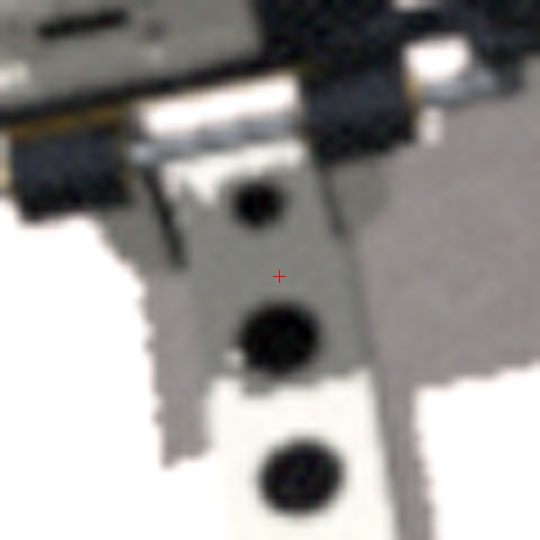

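```bash
python3 look.py c4 .4862 -.2905 .038 1.404 1.0
```

```text
pos [ 0.4866 -0.2881  0.0613] rot [-3.141e+00 -1.000e-03  1.406e+00] shift [-2.4 -0.  23.3] turn [-0.0002 -0.0011  0.0016] F [ 0.6 -0.  -0.5] op 0.04 t 4.53
pos [ 0.4869 -0.2884  0.0617] rot [ 3.141e+00 -1.000e-03  1.406e+00] shift [-2.2 -0.3 23.7] turn [ 0.0005 -0.0007  0.0016] F [ 0.3 -0.3  0.3] op 0.0397 t 4.58
```

View pics/c4.png

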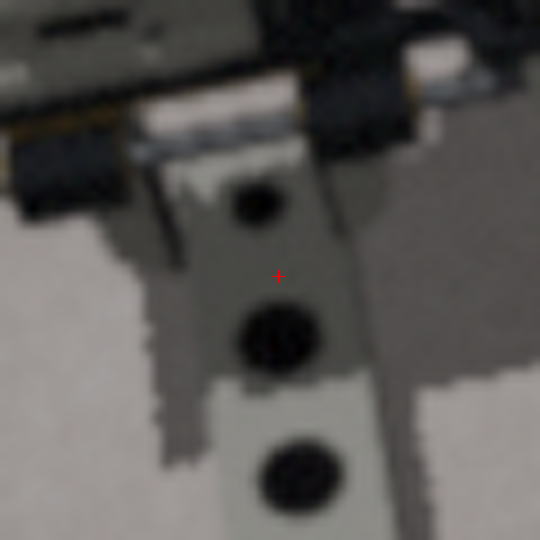

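Call:
move_arm --pt "0 -1 0 0 0 0 0" --pt "0 0 0 0 0 0 0" --pt "0 0 0 0 0 0 0" --pt "0 0 0 0 0 0 0"

```text
time: 5.08
tool_pos: [0.4874, -0.2902, 0.0633]
tool_rot: [3.138, 0.001, 1.405]
contact_force: [0.2, -0.3, -0.3]
opening: 0.0048
```

```bash
python3 look.py c5 .4862 -.2905 .038 1.404 1.3
```

```text
pos [ 0.4874 -0.2902  0.0633] rot [3.138e+00 1.000e-03 1.405e+00] shift [-0.5 -1.2 25.3] turn [0.0032 0.0008 0.0014] F [ 0.2 -0.3 -0.3] op 0.0048 t 5.08
pos [ 0.4874 -0.2902  0.0633] rot [3.138e+00 1.000e-03 1.405e+00] shift [-0.5 -1.2 25.3] turn [0.0031 0.0008 0.0014] F [ 0.9 -0.2 -0.2] op 0.0023 t 5.12
```

View pics/c5.png

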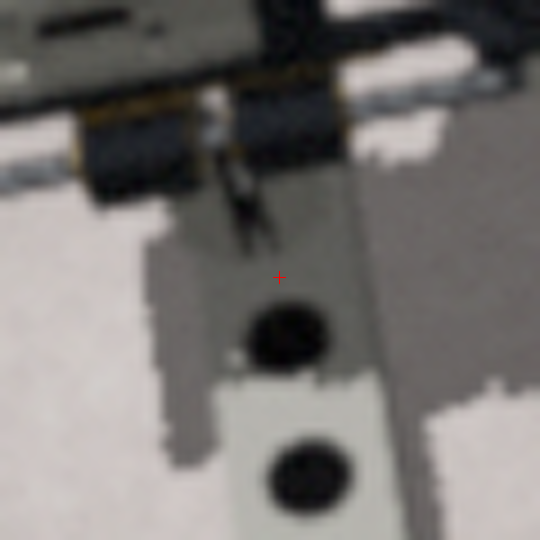

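```bash
python3 - <<'E'
from h import *
from scipy.spatial.transform import Rotation as R
a=robot.read_camera('scene');img=cv2.imread('pics/scene0.png')
p=np.array([.147,.504,.2018]);M=R.from_euler('xyz',[-3.1416,-.0001,1.287]).as_matrix()
x0,y0=390,0
im=cv2.resize(np.clip(img[y0:y0+65,x0:x0+85]*1.5,0,255).astype(np.uint8),None,fx=9,fy=9,interpolation=2)
for sx in(-1,0,1):
  for sy in(-1,1):
   for dz in (0,-.0188):
    U,V=proj(a,p+M@[sx*.0458,sy*.0095,dz]);cv2.drawMarker(im,(int((U-x0+.5)*9),int((V-y0+.5)*9)),(0,0,255) if dz==0 else (0,255,0),0,12)
cv2.imwrite('pics/c6.png',im)
E
```

```text
(no output)
```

View pics/c6.png

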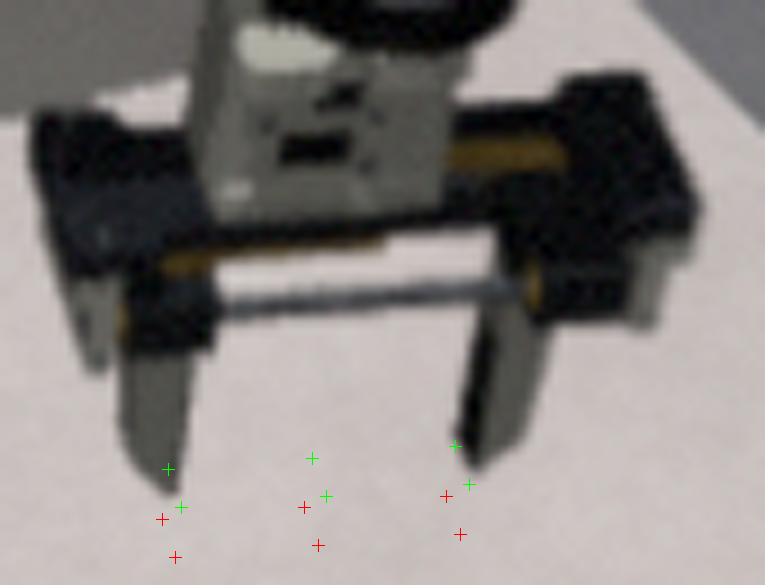

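Call:
move_arm --pt "20 -1 0 0 0.003 0 0" --pt "20 0 0 8 0 0 0" --pt "20 0 0 6 0 0 0" --pt "20 0 0 3 0 0 0" --pt "20 0 0 3 0 0 0" --pt "20 0 0 2 0 0 0"

```text
time: 5.92
tool_pos: [0.487, -0.291, 0.0391]
tool_rot: [-3.141, 0.0, 1.405]
contact_force: [0.4, 0.0, 0.4]
opening: 0.0201
```

```bash
python3 look.py c7 .487 -.2915 .038 1.404 1.3
```

```text
pos [ 0.487  -0.291   0.0391] rot [-3.141  0.     1.405] shift [-0.5  0.1  1.1] turn [-0.001   0.0003  0.0015] F [0.4 0.  0.4] op 0.0201 t 5.92
pos [ 0.4868 -0.2909  0.0389] rot [-3.14   0.     1.406] shift [-0.6  0.3  0.9] turn [-0.0013  0.0001  0.0015] F [-1.5  0.4  0.2] op 0.0201 t 5.97
```

View pics/c7.png

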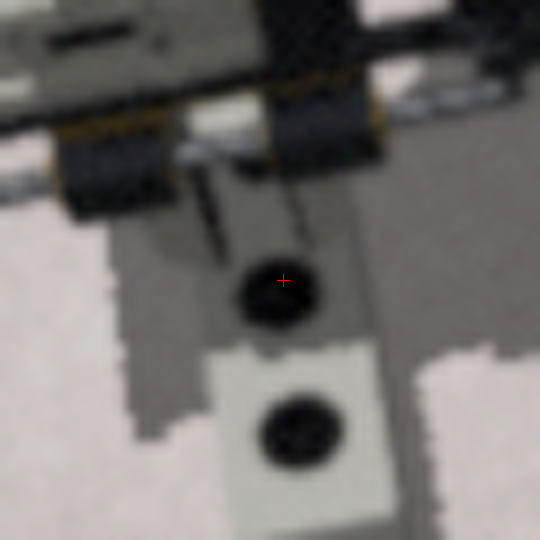

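Call:
move_arm --pt "20 0 0 1.5 0 0 0" --pt "20 0 0 1.5 0 0 0" --pt "20 0 0 1.5 0 0 0"

```text
time: 6.35
tool_pos: [0.4871, -0.2911, 0.0345]
tool_rot: [-3.141, 0.001, 1.405]
contact_force: [-0.4, -0.0, 0.4]
opening: 0.0201
```

Call:
move_arm --pt "20 0 0 2 0 0 0" --pt "20 0 0 2 0 0 0"

```text
time: 6.6
tool_pos: [0.4871, -0.2911, 0.0303]
tool_rot: [-3.141, 0.001, 1.405]
contact_force: [0.1, 0.2, 0.1]
opening: 0.02
```

Call:
move_arm --pt "20 0 0 3 0 0 0" --pt "20 0 0 3 0 0 0" --pt "20 0 0 2 0 0 0" --pt "20 0 0 0 0 0 0"

```text
time: 7.1
tool_pos: [0.487, -0.291, 0.0215]
tool_rot: [-3.141, 0.0, 1.405]
contact_force: [0.1, -0.3, 0.5]
opening: 0.0197
```

```bash
python3 look.py c8 .487 -.2915 .012 1.404 1.3
```

```text
pos [ 0.487  -0.291   0.0215] rot [-3.141  0.     1.405] shift [-0.5  0.1  9.5] turn [-0.0009  0.0003  0.0015] F [ 0.1 -0.3  0.5] op 0.0197 t 7.1
pos [ 0.487  -0.2911  0.0216] rot [-3.141  0.     1.405] shift [-0.4  0.1  9.6] turn [-0.0008  0.0004  0.0014] F [0.7 0.3 0.9] op 0.02 t 7.15
```

View pics/c8.png

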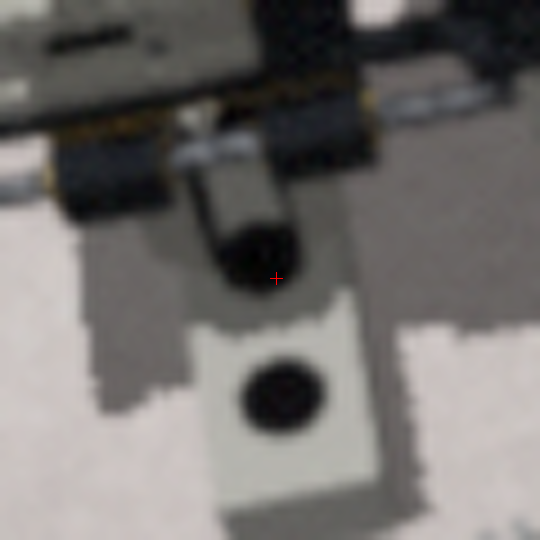

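Call:
move_arm --pt "20 0 0 2 0 0 0" --pt "20 0 0 1.5 0 0 0"

```text
time: 7.4
tool_pos: [0.4872, -0.2912, 0.0181]
tool_rot: [-3.141, 0.001, 1.405]
contact_force: [0.5, 0.8, 0.2]
opening: 0.0202
```

Call:
move_arm --pt "20 0 0 1.5 0 0 0" --pt "20 0 0 1.5 0 0 0"

```text
time: 7.65
tool_pos: [0.4872, -0.2912, 0.0149]
tool_rot: [-3.141, 0.001, 1.405]
contact_force: [0.5, -0.2, 0.8]
opening: 0.0197
```

Call:
move_arm --pt "20 0 0 1.5 0 0 0" --pt "20 0 0 1 0 0 0"

```text
time: 7.9
tool_pos: [0.4872, -0.2912, 0.0122]
tool_rot: [-3.141, 0.001, 1.405]
contact_force: [0.4, 0.9, 0.4]
opening: 0.0199
```

Call:
move_arm --pt "20 0 0 1 0 0 0" --pt "20 0 0 0 0 0 0"

```text
time: 8.15
tool_pos: [0.4872, -0.2912, 0.0114]
tool_rot: [-3.141, 0.001, 1.405]
contact_force: [-0.4, 1.3, 1.3]
opening: 0.0202
```

```bash
python3 look.py c9 .487 -.2915 .012 1.404 1.6
```

```text
pos [ 0.4872 -0.2912  0.0114] rot [-3.141e+00  1.000e-03  1.405e+00] shift [-0.3 -0.1 -0.6] turn [-0.0002  0.0008  0.0015] F [-0.4  1.3  1.3] op 0.0202 t 8.15
pos [ 0.4872 -0.2912  0.0114] rot [-3.141e+00  1.000e-03  1.405e+00] shift [-0.3 -0.1 -0.6] turn [-0.0002  0.0008  0.0015] F [-0.4  0.2  2. ] op 0.0203 t 8.2
```

View pics/c9.png

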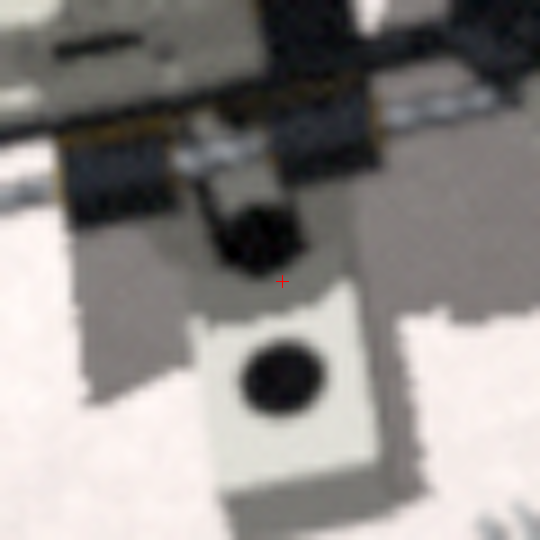

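Call:
move_arm --pt "20 0 0 -1.2 0 0 0" --pt "0 0 0 0 0 0 0" --pt "0 0 0 0 0 0 0" --pt "0 0 0 0 0 0 0" --newtons 14

```text
time: 8.7
tool_pos: [0.4872, -0.2912, 0.0125]
tool_rot: [-3.141, 0.001, 1.405]
contact_force: [-0.3, 1.0, 1.1]
opening: 0.0079
```

Call:
move_arm --pt "0 0 0 0 0 0 0" --pt "0 0 0 0 0 0 0"

```text
time: 8.95
tool_pos: [0.4872, -0.2912, 0.0125]
tool_rot: [-3.141, 0.001, 1.405]
contact_force: [-0.1, 1.3, 0.4]
opening: 0.008
```

Call:
move_arm --pt "0 0 0 -8 0 0 0" --pt "0 0 0 -20 0 0 0" --pt "0 0 0 -30 0 0 0" --pt "0 0 0 -40 0 0 0" --pt "0 0 0 -40 0 0 0" --pt "0 0 0 -10 0 0 0"

```text
time: 9.7
tool_pos: [0.4868, -0.2908, 0.166]
tool_rot: [-3.14, 0.0, 1.405]
contact_force: [-0.0, -1.2, -0.0]
opening: 0.0074
```

```bash
python3 look.py c10 .5334 .1004 .16 1.404 1.5
```

```text
pos [ 0.4868 -0.2908  0.166 ] rot [-3.14   0.     1.405] shift [393.5 -18.4   6. ] turn [-0.0013  0.0001  0.0014] F [-0.  -1.2 -0. ] op 0.0074 t 9.7
pos [ 0.4867 -0.2907  0.1659] rot [-3.14  -0.     1.405] shift [393.5 -18.3   5.9] turn [-0.0018 -0.0001  0.0014] F [ 0.5 -0.5 -0.2] op 0.0079 t 9.75
```

View pics/c10.png

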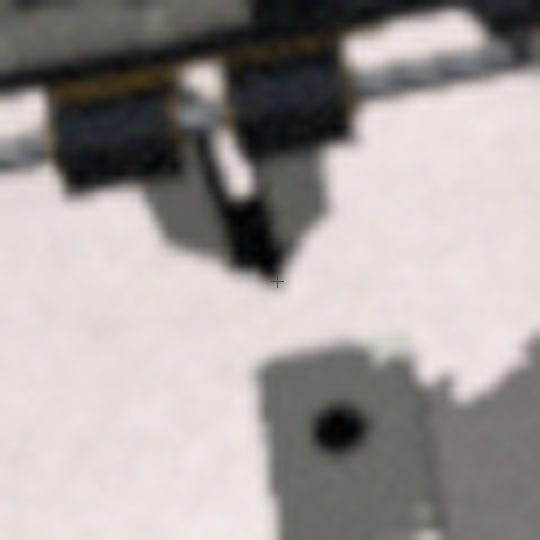

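```bash
python3 - <<'E'
from h import *
im=cv2.imread('pics/c10_full.png')[215:320,150:240]
cv2.imwrite('pics/c11.png',cv2.resize(np.clip(im*1.9,0,255).astype(np.uint8),None,fx=5.6,fy=5.6,interpolation=2))
E
```

```text
(no output)
```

View pics/c11.png

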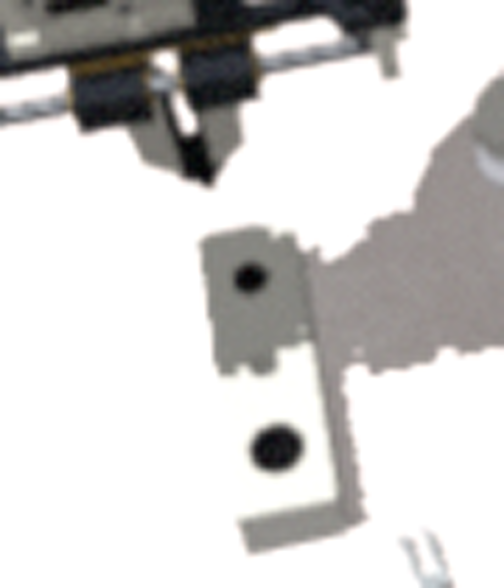

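```bash
python3 - <<'E'
from h import *
b=snap('top','t12')
im=cv2.imread('pics/c10_full.png')[238:272,165:200]
A=cv2.resize(np.clip(im*2.2,0,255).astype(np.uint8),None,fx=16,fy=16,interpolation=cv2.INTER_CUBIC)
u,v=proj(b,robot.observe()['tool_pos']);print(u,v)
x0,y0=int(u)-30,int(v)-30
B=cv2.resize(np.clip(b['img'][y0:y0+60,x0:x0+45,::-1]*2.2,0,255).astype(np.uint8),None,fx=5,fy=5,interpolation=2)
H=max(A.shape[0],B.shape[0]);pad=lambda i:cv2.copyMakeBorder(i,0,H-i.shape[0],0,0,0)
cv2.imwrite('pics/c12.png',np.hstack([pad(A),pad(B)]))
E
```

```text
516.9367835152261 251.9018383728742
```

View pics/c12.png

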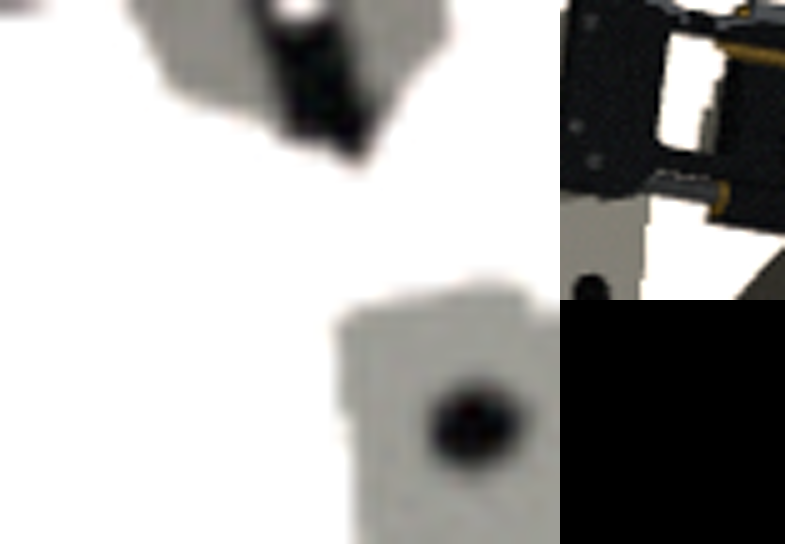

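Call:
move_arm --pt "0 54 -2.6 -30 0 0 0" --pt "0 54 -2.6 -30 0 0 0" --pt "0 54 -2.6 -25 0 0 0" --pt "0 54 -2.6 -25 0 0 0" --pt "0 54 -2.6 -20 0 0 0" --pt "0 54 -2.6 -10 0 0 0" --pt "0 54 -2.6 0 0 0 0" --pt "0 0 0 0 0 0 0"

```text
time: 10.8
tool_pos: [0.529, 0.097, 0.2937]
tool_rot: [-3.112, -0.006, 1.402]
contact_force: [0.0, -0.6, -0.4]
opening: 0.0078
```

```bash
python3 look.py c13 .5334 .1004 .25 1.404 2
```

```text
pos [0.529  0.097  0.2937] rot [-3.112 -0.006  1.402] shift [ 3.8  5.1 43.6] turn [-0.0298 -0.006  -0.0019] F [ 0.  -0.6 -0.4] op 0.0078 t 10.8
pos [0.529  0.0952 0.2936] rot [-3.112 -0.005  1.4  ] shift [ 5.6  4.8 43.5] turn [-0.03   -0.0051 -0.0037] F [ 0.6 -0.  -0.6] op 0.0079 t 10.85
```

View pics/c13.png

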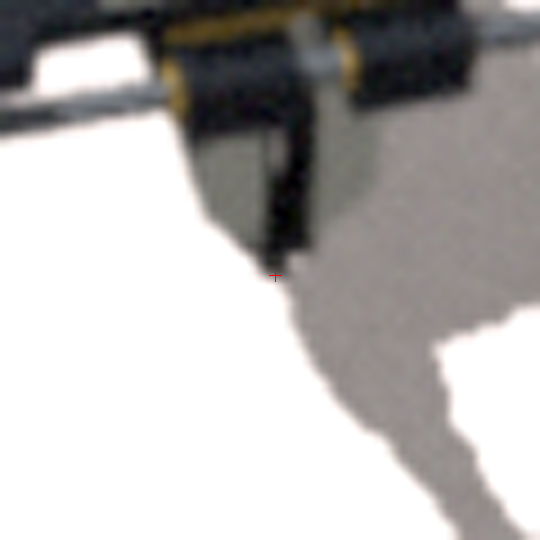

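View pics/c13_full.png

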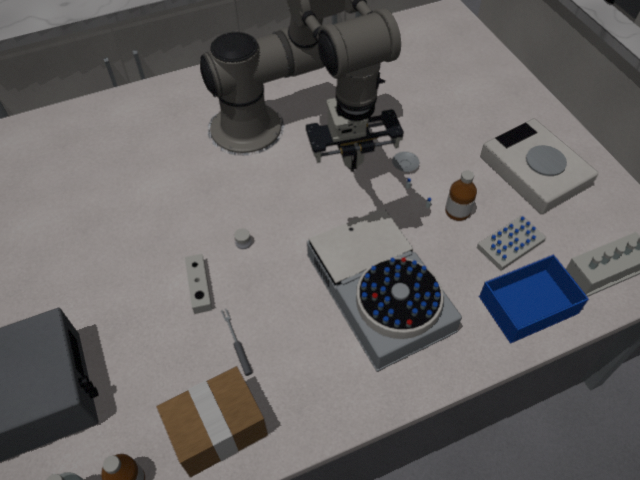

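```bash
python3 - <<'E'
from h import *
im=cv2.imread('pics/c13_full.png').astype(float)
c=im[140:180,335:375]
A=np.clip(255*(c/120)**.6,0,255).astype(np.uint8)
A=cv2.resize(A,None,fx=14,fy=14,interpolation=cv2.INTER_NEAREST)
cv2.imwrite('pics/c14.png',A)
r=im[255:310,180:215];r=np.clip(255*(r/150)**.6,0,255).astype(np.uint8)
cv2.imwrite('pics/c15.png',cv2.resize(r,None,fx=10,fy=10,interpolation=2))
E
```

```text
(no output)
```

View pics/c14.png

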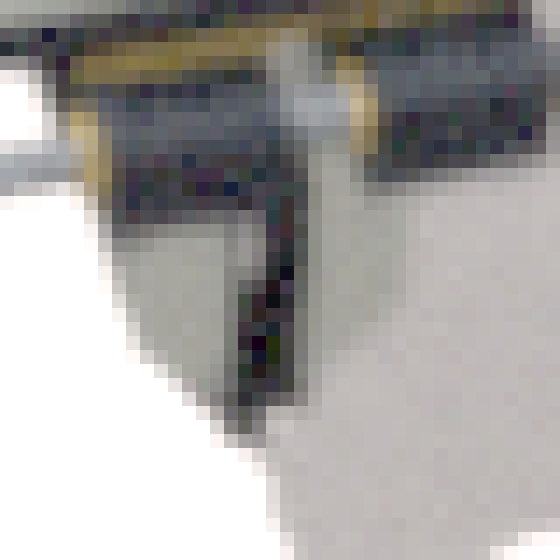

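View pics/c15.png

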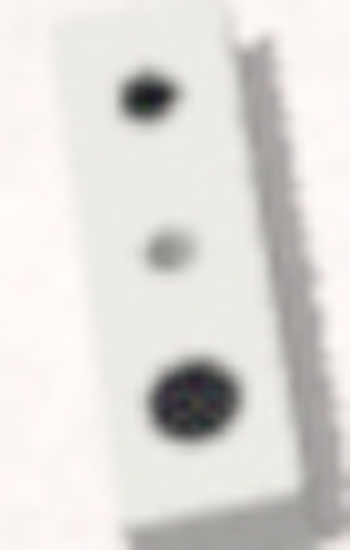

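```bash
python3 - <<'E'
from h import *
np.set_printoptions(precision=4,suppress=True)
for n in('scene','top'):
    c=snap(n,n+'16')
    for t in('rivet_grip','bare_rivet','small_rivet','rivet_seat'):
        print(n,t,[(np.round(r['rect']),round(r['conf'],2)) for r in robot.look_for(t,n)[:3]])
print(proj(c,robot.observe()['tool_pos']))
E
```

```text
scene rivet_grip []
scene bare_rivet [(array([196., 290.,   5.,  11.]), 0.56)]
scene small_rivet []
scene rivet_seat []
top rivet_grip []
top bare_rivet []
top small_rivet [(array([490., 276.,   4.,   6.]), 0.55)]
top rivet_seat []
(np.float64(303.23821893798964), np.float64(217.09064535506113))
```

View pics/top16.png

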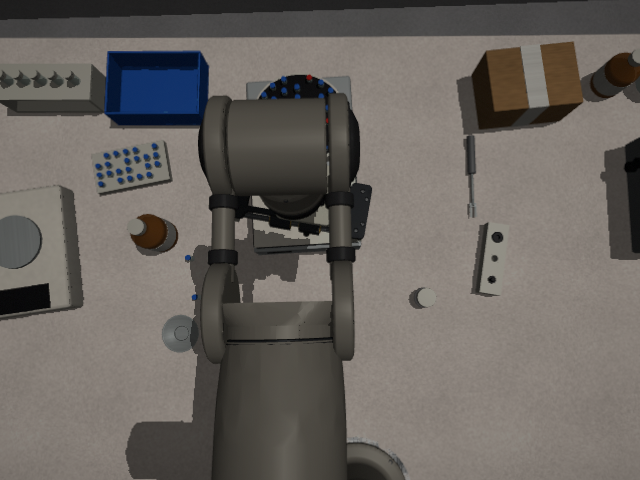

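Call:
move_arm --pt "0 5.6 4.8 40 -0.03 -0.005 -0.004" --pt "0 0 0 50 0 0 0" --pt "0 0 0 50 0 0 0" --pt "0 0 0 35 0 0 0" --pt "0 0 0 15 0 0 0" --pt "0 0 0 0 0 0 0" --pt "0 0 0 0 0 0 0"

```text
time: 12.22
tool_pos: [0.5376, 0.0967, 0.1028]
tool_rot: [3.131, -0.002, 1.397]
contact_force: [-0.2, 0.2, 0.3]
opening: 0.008
```

```bash
python3 look.py c17 .5334 .1004 .10 1.404 1.3
```

```text
pos [0.5376 0.0967 0.1028] rot [ 3.131e+00 -2.000e-03  1.397e+00] shift [ 2.9 -4.8  2.8] turn [ 0.011  -0.0021 -0.0066] F [-0.2  0.2  0.3] op 0.008 t 12.22
pos [0.5376 0.0967 0.1029] rot [ 3.130e+00 -2.000e-03  1.397e+00] shift [ 2.9 -4.8  2.9] turn [ 0.0113 -0.0021 -0.0066] F [ 1.4  0.2 -0.1] op 0.0081 t 12.28
```

View pics/c17.png

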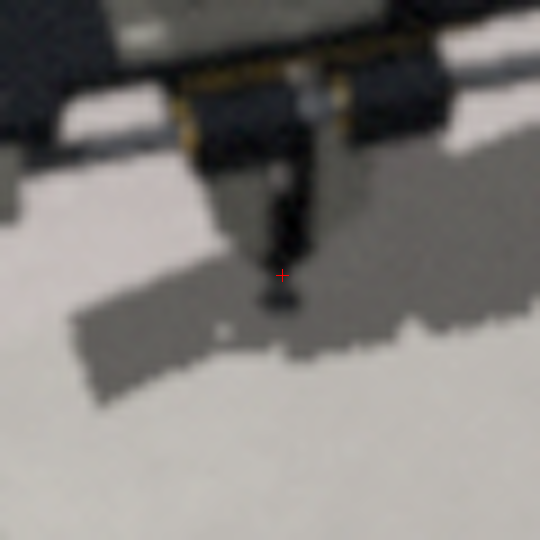

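Call:
move_arm --pt "0 2.9 -4.8 3 0.011 -0.002 -0.007" --pt "0 0 0 0 0 0 0" --pt "0 0 0 0 0 0 0"

```text
time: 12.65
tool_pos: [0.5342, 0.1007, 0.1016]
tool_rot: [3.139, -0.001, 1.405]
contact_force: [0.9, -1.2, -1.0]
opening: 0.008
```

```bash
python3 look.py c18 .5334 .1004 .10 1.404 1.3
```

```text
pos [0.5342 0.1007 0.1016] rot [ 3.139e+00 -1.000e-03  1.405e+00] shift [-0.5 -0.7  1.6] turn [ 0.0031 -0.0008  0.0011] F [ 0.9 -1.2 -1. ] op 0.008 t 12.65
pos [0.5341 0.1008 0.1016] rot [ 3.139e+00 -1.000e-03  1.405e+00] shift [-0.5 -0.7  1.6] turn [ 0.0029 -0.0008  0.001 ] F [ 0.8 -0.2 -0.6] op 0.0079 t 12.7
```

View pics/c18.png

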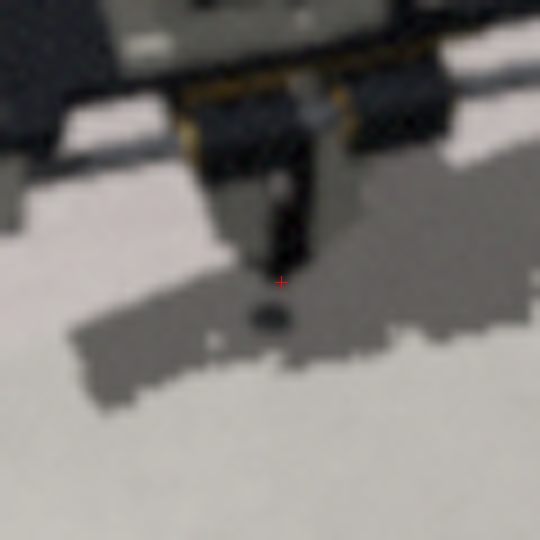

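Call:
move_arm --pt "0 -0.5 -0.7 6 0.003 0 0" --pt "0 0 0 4 0 0 0" --pt "0 0 0 3 0 0 0" --pt "0 0 0 0 0 0 0"

```text
time: 13.2
tool_pos: [0.5332, 0.1003, 0.0874]
tool_rot: [-3.141, -0.001, 1.405]
contact_force: [0.3, 1.2, -0.8]
opening: 0.0082
```

```bash
python3 look.py c19 .5334 .1004 .066 1.404 1.3
```

```text
pos [0.5332 0.1003 0.0874] rot [-3.141e+00 -1.000e-03  1.405e+00] shift [ 0.2  0.2 21.4] turn [-0.0008 -0.0006  0.0009] F [ 0.3  1.2 -0.8] op 0.0082 t 13.2
pos [0.5333 0.1003 0.0875] rot [-3.141e+00 -1.000e-03  1.405e+00] shift [ 0.1  0.1 21.5] turn [-0.0005 -0.0007  0.0009] F [ 0.4  0.6 -0.4] op 0.0078 t 13.25
```

View pics/c19.png

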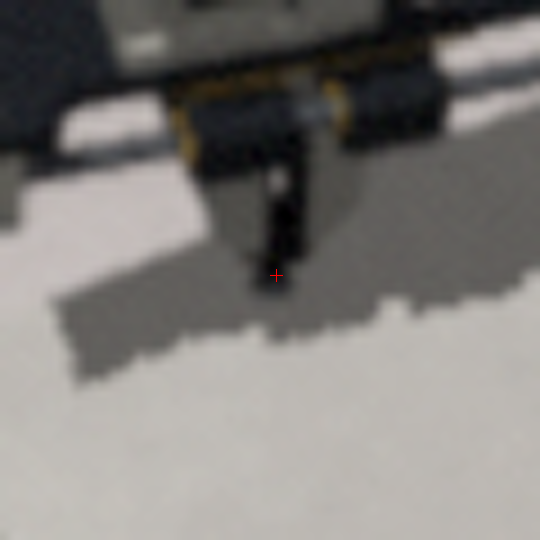

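Call:
move_arm --pt "0 0 0 2 0 0 0" --pt "0 0 0 2 0 0 0"

```text
time: 13.5
tool_pos: [0.5335, 0.1003, 0.0836]
tool_rot: [3.141, -0.001, 1.405]
contact_force: [0.6, 1.1, 0.1]
opening: 0.0081
```

Call:
move_arm --pt "0 0 0 2 0 0 0" --pt "0 0 0 2 0 0 0"

```text
time: 13.75
tool_pos: [0.5335, 0.1003, 0.0794]
tool_rot: [3.141, -0.001, 1.405]
contact_force: [-0.3, 0.2, 0.3]
opening: 0.0081
```

Call:
move_arm --pt "0 0 0 2.5 0 0 0" --pt "0 0 0 2.5 0 0 0" --pt "0 0 0 2.5 0 0 0"

```text
time: 14.12
tool_pos: [0.5336, 0.1003, 0.0713]
tool_rot: [3.141, -0.001, 1.405]
contact_force: [-0.3, 0.6, -0.4]
opening: 0.0079
```

Call:
move_arm --pt "0 0 0 2 0 0 0" --pt "0 0 0 2 0 0 0"

```text
time: 14.38
tool_pos: [0.5335, 0.1003, 0.067]
tool_rot: [3.142, -0.001, 1.405]
contact_force: [-0.1, -1.2, -0.3]
opening: 0.0083
```

Call:
move_arm --pt "0 0 0 1.5 0 0 0" --pt "0 0 0 1 0 0 0"

```text
time: 14.62
tool_pos: [0.5334, 0.1003, 0.0645]
tool_rot: [-3.141, -0.001, 1.405]
contact_force: [-1.2, 0.0, 1.2]
opening: 0.0078
```

```bash
python3 look.py c20 .5334 .1004 .066 1.404 1.5
```

```text
pos [0.5334 0.1003 0.0645] rot [-3.141e+00 -1.000e-03  1.405e+00] shift [ 0.1  0.  -1.5] turn [-0.0002 -0.0008  0.001 ] F [-1.2  0.   1.2] op 0.0078 t 14.62
pos [0.5333 0.1003 0.0644] rot [-3.141e+00 -1.000e-03  1.405e+00] shift [ 0.1  0.1 -1.6] turn [-0.0003 -0.0008  0.001 ] F [-0.8  0.4  2.2] op 0.0078 t 14.68
```

View pics/c20.png

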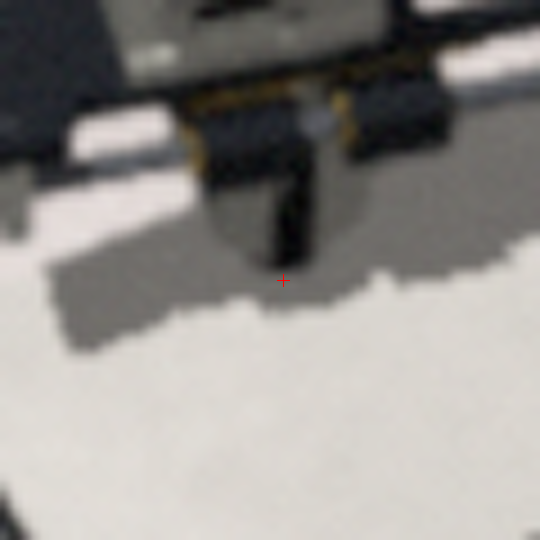

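Call:
move_arm --pt "0 0 0 1 0 0 0" --pt "0 0 0 0.5 0 0 0"

```text
time: 14.92
tool_pos: [0.5333, 0.1003, 0.0631]
tool_rot: [-3.141, -0.001, 1.405]
contact_force: [-2.3, 0.0, 2.5]
opening: 0.0074
```

Call:
move_arm --pt "24 0 0 0 0 0 0" --pt "24 0 0 0 0 0 0" --pt "24 0 0 -5 0 0 0" --pt "24 0 0 -10 0 0 0" --pt "24 0 0 -10 0 0 0" --pt "24 0 0 0 0 0 0"

```text
time: 15.68
tool_pos: [0.5341, 0.1003, 0.0902]
tool_rot: [3.14, -0.001, 1.405]
contact_force: [0.4, -0.5, 0.4]
opening: 0.0239
```

```bash
python3 look.py c21 .5334 .1004 .09 1.404 2
```

```text
pos [0.5341 0.1003 0.0902] rot [ 3.140e+00 -1.000e-03  1.405e+00] shift [-0.  -0.8  0.2] turn [ 0.0018 -0.0012  0.0009] F [ 0.4 -0.5  0.4] op 0.0239 t 15.68
pos [0.5338 0.1003 0.0898] rot [ 3.141e+00 -1.000e-03  1.405e+00] shift [ 0.  -0.4 -0.2] turn [ 0.0011 -0.001   0.001 ] F [ 0.1  0.1 -0.3] op 0.0241 t 15.72
```

View pics/c21.png

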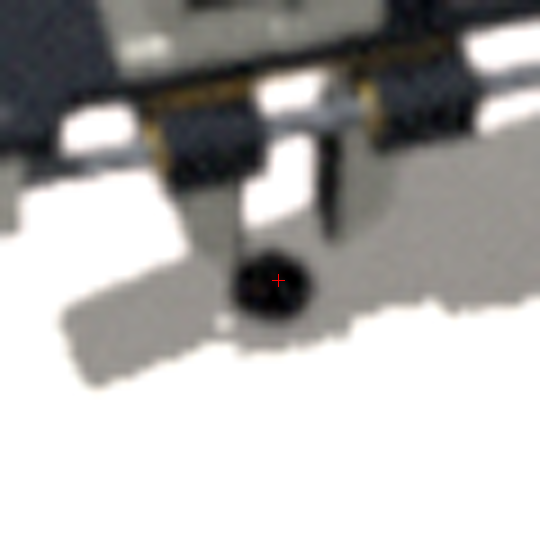

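Call:
move_arm --pt "0 0 -0.4 0 0 0 0" --pt "0 0 0 0 0 0 0" --pt "0 0 0 3 0 0 0" --pt "0 0 0 4 0 0 0" --pt "0 0 0 4 0 0 0" --pt "0 0 0 0 0 0 0" --newtons 30

```text
time: 16.48
tool_pos: [0.5325, 0.1003, 0.0767]
tool_rot: [-3.14, -0.0, 1.405]
contact_force: [-0.2, 0.6, -0.2]
opening: 0.0006
```

```bash
python3 look.py c22 .5334 .1004 .0754 1.404 2
```

```text
pos [0.5325 0.1003 0.0767] rot [-3.14  -0.     1.405] shift [0.3 0.9 1.3] turn [-0.0015 -0.0005  0.0009] F [-0.2  0.6 -0.2] op 0.0006 t 16.48
pos [0.5326 0.1003 0.0769] rot [-3.140e+00 -1.000e-03  1.405e+00] shift [0.2 0.8 1.5] turn [-0.0012 -0.0006  0.0008] F [ 0.5 -0.3 -0.7] op 0.0006 t 16.52
```

View pics/c22.png

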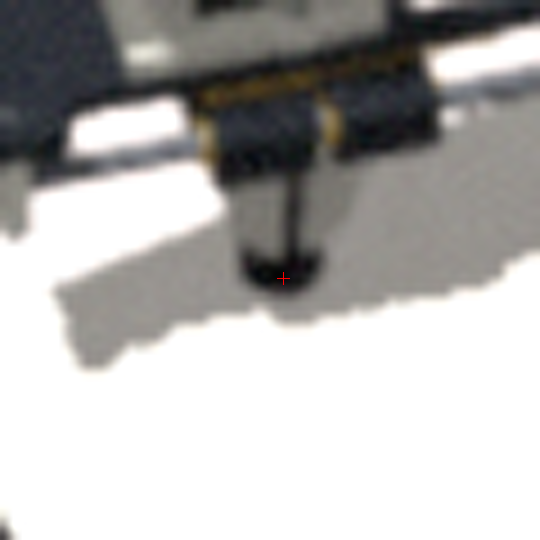

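Shut fingertips are just above the rivet, whose collar shows at (283, 275) in the crop. I'll press down gently in small steps.

Call:
move_arm --pt "0 0.2 0.8 1 0 0 0" --pt "0 0 0 1 0 0 0" --pt "0 0 0 1 0 0 0"

```text
time: 16.9
tool_pos: [0.5337, 0.1004, 0.0742]
tool_rot: [-3.141, -0.001, 1.405]
contact_force: [-0.8, -0.8, 2.2]
opening: 0.0003
```

Call:
move_arm --pt "0 0 0 1 0 0 0" --pt "0 0 0 1 0 0 0"

```text
time: 17.15
tool_pos: [0.5334, 0.1004, 0.0723]
tool_rot: [-3.141, -0.001, 1.405]
contact_force: [-1.9, -0.4, 2.6]
opening: 0.0007
```

Call:
move_arm --pt "0 0 0 1 0 0 0" --pt "0 0 0 1 0 0 0"

```text
time: 17.4
tool_pos: [0.5333, 0.1004, 0.0704]
tool_rot: [-3.141, -0.0, 1.405]
contact_force: [-1.8, -0.2, 4.5]
opening: 0.0005
```

Call:
move_arm --pt "0 0 0 1 0 0 0" --pt "0 0 0 1 0 0 0"

```text
time: 17.65
tool_pos: [0.5331, 0.1004, 0.0685]
tool_rot: [-3.14, -0.0, 1.405]
contact_force: [-1.5, -0.1, 4.7]
opening: 0.0003
```

Call:
move_arm --pt "0 0 0 1 0 0 0"

```text
time: 17.77
tool_pos: [0.5331, 0.1004, 0.0675]
tool_rot: [-3.14, -0.0, 1.405]
contact_force: [-2.1, -0.1, 4.9]
opening: 0.0002
```

Call:
move_arm --pt "0 0 0 1 0 0 0"

```text
time: 17.9
tool_pos: [0.533, 0.1004, 0.0666]
tool_rot: [-3.14, -0.0, 1.405]
contact_force: [-2.7, -0.3, 6.5]
opening: 0.0002
```

Call:
move_arm --pt "0 0 0 1 0 0 0"

```text
time: 18.02
tool_pos: [0.5329, 0.1004, 0.0657]
tool_rot: [-3.14, -0.0, 1.405]
contact_force: [-4.3, -0.4, 7.3]
opening: 0.0004
```

Call:
move_arm --pt "0 0 0 1 0 0 0"

```text
time: 18.15
tool_pos: [0.533, 0.1004, 0.0653]
tool_rot: [-3.141, -0.0, 1.405]
contact_force: [-4.7, 0.1, 13.4]
opening: 0.0005
```

Call:
move_arm --pt "0 0 0 1 0 0 0"

```text
time: 18.27
tool_pos: [0.533, 0.1004, 0.0652]
tool_rot: [-3.141, -0.0, 1.405]
contact_force: [-5.5, -1.0, 14.2]
opening: 0.0005
```

Call:
move_arm --pt "0 0 0 1 0 0 0"

```text
time: 18.4
tool_pos: [0.533, 0.1004, 0.0652]
tool_rot: [-3.142, -0.0, 1.405]
contact_force: [-5.6, -1.3, 14.1]
opening: 0.0005
```

Call:
move_arm --pt "0 0 0 1.2 0 0 0"

```text
time: 18.52
tool_pos: [0.533, 0.1004, 0.0652]
tool_rot: [3.141, -0.0, 1.405]
contact_force: [-4.9, -0.4, 13.2]
opening: 0.0002
```

Call:
move_arm --pt "0 0 0 1.2 0 0 0"

```text
time: 18.65
tool_pos: [0.5331, 0.1004, 0.0652]
tool_rot: [3.14, -0.001, 1.406]
contact_force: [-6.9, -0.5, 14.0]
opening: 0.0004
```

Call:
move_arm --pt "0 0 0 1.2 0 0 0"

```text
time: 18.77
tool_pos: [0.5331, 0.1004, 0.0652]
tool_rot: [3.14, -0.001, 1.406]
contact_force: [-5.6, -1.2, 15.3]
opening: 0.0003
```

Call:
move_arm --pt "0 0 -0.2 1.5 0.002 0 0"

```text
time: 18.9
tool_pos: [0.5331, 0.1004, 0.065]
tool_rot: [3.141, -0.001, 1.406]
contact_force: [-5.8, -0.8, 13.8]
opening: 0.0006
```

Call:
move_arm --pt "0 0 -0.2 1.6 0.002 0 0"

```text
time: 19.02
tool_pos: [0.5331, 0.1004, 0.0647]
tool_rot: [3.141, -0.001, 1.406]
contact_force: [-5.6, -1.3, 15.1]
opening: 0.0003
```

Call:
move_arm --pt "0 0 -0.2 1.7 0 0 0"

```text
time: 19.15
tool_pos: [0.5331, 0.1004, 0.0643]
tool_rot: [3.14, -0.001, 1.406]
contact_force: [-5.8, -0.4, 14.1]
opening: 0.0005
```

Call:
move_arm --pt "0 0 -0.2 1.8 0 0 0"

```text
time: 19.27
tool_pos: [0.5332, 0.1004, 0.0638]
tool_rot: [3.139, -0.001, 1.406]
contact_force: [-5.2, -0.5, 15.0]
opening: 0.0007
```

Call:
move_arm --pt "0 0 -0.2 1.8 0 0 0"

```text
time: 19.4
tool_pos: [0.5333, 0.1004, 0.0633]
tool_rot: [3.138, -0.001, 1.406]
contact_force: [-5.7, -1.6, 15.2]
opening: 0.0004
```

Call:
move_arm --pt "0 0 -0.1 1.8 0 0 0" --pt "0 0 -0.1 1.8 0.002 0 0" --pt "0 0 -0.1 1.8 0.002 0 0" --pt "0 0 -0.1 1.8 0.002 0 0"

```text
time: 19.9
tool_pos: [0.5334, 0.1004, 0.0612]
tool_rot: [3.14, -0.001, 1.407]
contact_force: [-6.3, -0.2, 14.6]
opening: 0.0005
```

Call:
move_arm --pt "0 0 -0.1 1.8 0 0 0" --pt "0 0 -0.1 1.8 0 0 0" --pt "0 0 -0.1 1.8 0 0 0" --pt "0 0 -0.1 1.8 0 0 0"

```text
time: 20.4
tool_pos: [0.5336, 0.1004, 0.059]
tool_rot: [3.136, -0.002, 1.407]
contact_force: [-5.9, -0.9, 14.5]
opening: 0.0003
```

Call:
move_arm --pt "0 0 -0.2 1.7 0.003 0 0" --pt "0 0 -0.2 1.7 0.003 0 0" --pt "0 0 -0.2 1.7 0.003 0 0"

```text
time: 20.78
tool_pos: [0.5336, 0.1005, 0.0578]
tool_rot: [-3.141, -0.002, 1.408]
contact_force: [-5.5, -0.4, 15.3]
opening: 0.0004
```

Call:
move_arm --pt "0 0 -0.2 1.5 0.003 0 0" --pt "0 0 -0.2 1.5 0.003 0 0"

```text
time: 21.02
tool_pos: [0.5335, 0.1005, 0.0573]
tool_rot: [-3.137, -0.002, 1.408]
contact_force: [-5.6, -1.1, 14.2]
opening: 0.0004
```

Call:
move_arm --pt "0 0 -0.2 1.5 0.002 0 0" --pt "0 0 -0.2 1.5 0.002 0 0"

```text
time: 21.28
tool_pos: [0.5335, 0.1005, 0.0569]
tool_rot: [-3.135, -0.002, 1.408]
contact_force: [-5.3, -1.7, 14.5]
opening: 0.0009
```

Call:
move_arm --pt "0 0 -0.1 1.6 0 0 0" --pt "0 0 -0.1 1.6 0 0 0"

```text
time: 21.52
tool_pos: [0.5336, 0.1005, 0.0562]
tool_rot: [-3.137, -0.002, 1.409]
contact_force: [-5.8, -0.3, 16.3]
opening: 0.0005
```

Call:
move_arm --pt "0 0 -0.1 1.6 0 0 0"

```text
time: 21.65
tool_pos: [0.5337, 0.1005, 0.056]
tool_rot: [-3.138, -0.003, 1.409]
contact_force: [-5.8, -0.8, 16.8]
opening: 0.0005
```

Call:
move_arm --pt "0 0 -0.1 1.6 0 0 0"

```text
time: 21.78
tool_pos: [0.5337, 0.1005, 0.0559]
tool_rot: [-3.139, -0.003, 1.409]
contact_force: [-7.3, -0.2, 17.4]
opening: 0.0003
```

Call:
move_arm --pt "0 0 -0.1 1.5 0 0 0"

```text
time: 21.9
tool_pos: [0.5337, 0.1005, 0.0559]
tool_rot: [-3.14, -0.003, 1.409]
contact_force: [-6.8, -0.7, 17.6]
opening: 0.0006
```

Call:
move_arm --pt "0 0 0 -3 0 0 0" --pt "0 0 0 -10 0 0 0" --pt "0 0 0 -30 0 0 0" --pt "0 0 0 -50 0 0 0" --pt "0 0 -50 -30 0 0 0" --pt "0 0 -55 0 0 0 0" --pt "0 0 -40 0 0 0 0" --pt "0 0 0 0 0 0 0"

```text
time: 22.9
tool_pos: [0.3898, 0.1242, 0.184]
tool_rot: [3.137, -0.005, 1.408]
contact_force: [0.2, -0.1, 0.9]
opening: 0.0003
```

```bash
python3 - <<'E'
from h import *
from cor import cor
cor([.5334,.1004,.1],1.404)
a=snap('scene','s23');b=snap('top','t23')
f=lambda i:np.clip(255*(i[:,:,::-1]/190.)**.6,0,255).astype(np.uint8)
u,v=[int(t) for t in proj(a,[.532,.1,.08])];A=cv2.resize(f(a['img'][v-20:v+20,u-20:u+20]),None,fx=10,fy=10,interpolation=2)
u,v=[int(t) for t in proj(b,[.532,.1,.08])];B=cv2.resize(f(b['img'][v-20:v+20,u-20:u+20]),None,fx=10,fy=10,interpolation=2)
cv2.imwrite('pics/c23.png',np.hstack([A,B]))
E
```

```text
pos [0.3898 0.1242 0.184 ] rot [ 3.137 -0.005  1.408] shift [ -0.6 145.1  84.6] turn [ 0.0046 -0.0051  0.0039] F [ 0.2 -0.1  0.9] op 0.0003 t 22.9
```

View pics/c23.png

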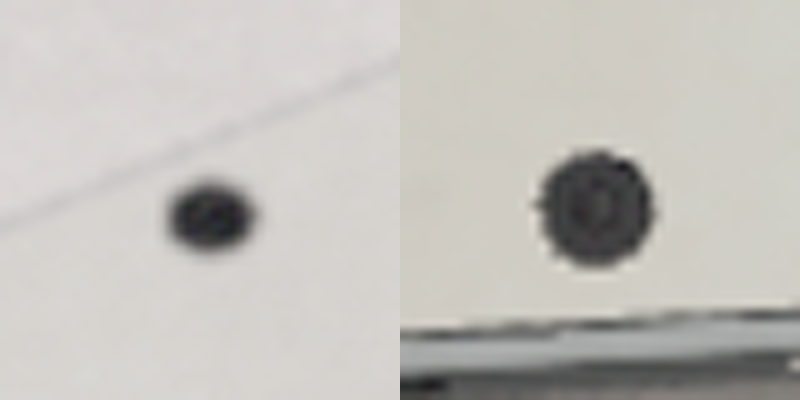

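```bash
python3 - <<'E'
from h import *
np.set_printoptions(precision=4,suppress=True)
S=robot.read_camera('scene');T=robot.read_camera('top')
def cen(img,u,v):
    u,v=int(u),int(v);g=cv2.cvtColor(img[v-9:v+10,u-9:u+10],cv2.COLOR_RGB2GRAY).astype(float);W=np.clip(np.median(g)-g-15,0,60)
    yy,xx=np.mgrid[v-9:v+10,u-9:u+10];return (W*xx).sum()/W.sum(),(W*yy).sum()/W.sum()
ps=cen(S['img'],351,231);pt=cen(T['img'],306,233);print(ps,pt)
print('hole before',tri(S,(350.65,228.83),T,(305.96,233.06)),'collar now',tri(S,ps,T,pt))
print('rivet in rack',tri(S,(196.57,279.26),T,(494.26,257.92)))
E
```

```text
(np.float64(350.6364709353792), np.float64(230.3045146060785)) (np.float64(306.1306868867083), np.float64(233.4953910199227))
hole before [0.5316 0.1009 0.0823] collar now [0.5315 0.101  0.076 ]
rivet in rack [ 0.4853 -0.2922  0.03  ]
```

```bash
python3 -c "
from cell import robot
print(robot.observe()['time'],robot.observe()['qvel']);print(robot.hand_in())"
```

```text
23.1 [-0.0036893   0.01037126  0.00235288  0.00057018  0.00236484 -0.00027222]
the job is handed in; nothing more can be done
None
```

The large rivet is set in the cover's front hole with its pin pushed home. I handed the job in at about 23 s, with the arm withdrawn and touching nothing. The hand-in gives no verdict.

**What I did**
- I took the middle rivet from the rack by its standing pin and seated it in the hole with about 2.5 N.
- I released it and pressed the pin with the shut fingertips. The cover landed after about 10 mm, then the pin moved at about 15 N.
- I stopped when it stalled. The highest upward force I read was 17.6 N, about 19 N including the sideways part.

**Last checks**
- **Collar:** In the final pictures it lies on the cover over the hole. The two cameras together put its centre within about 1 mm of the hole's.
- **Pin:** It travelled about 9.3 mm by the tool reading, against 8.5 mm required, and it shows flush in the top picture. That travel is inferred from fingertip height; the pin depth itself was not measured.
- **Cover:** The collar's top now measures about 6 mm lower than the open hole did. With its 4 mm thickness, the cover is held about 10 mm down.
- **Other items:** I saw none of the other rivets or bench items out of place.

**What disagreed**
- **Fingertip height:** The fingertips turned out to be about 25 mm behind the stated tool point, by both the pictures and the touch on the collar. I worked to that measured height.
- **Cameras:** They differed by about 4 mm in absolute position, so I used the distance from rack to hole, on which they agreed.
- **Grip opening:** It read about 8 mm on the 9 mm pin. The rivet still held and seated properly.

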